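Snap the retaining clip onto the tyre-truing spindle

ROBOT

A 6-joint arm with a two-finger parallel gripper is mounted at the origin on the work surface. World frame = base frame: x ahead of the robot, y to its left, z up, the work surface at z = 0. Lengths are in m, angles in rad, forces in N, time in s.
With the tool pointing down it reaches from about 0.25 to 0.775 m from the base axis. Payload 8.9 kg.
Tool frame: the origin (TCP) lies midway between the tips of the shut fingers; the grasp point (between the pads) lies 19 mm behind it; z points along the fingers, y is the line along which they close (so a half turn about z gives the same grasp; the last joint's range is limited). The gripper opens to 85 mm and grips with 20 to 120 N. Pads are 22 mm wide; open, the fingers measure 114 mm over their backs; the gripper's body (76 mm by 85 mm) begins 54 mm behind the grasp point. The pads swing forward as they close: fully open they stand 13 mm farther back than shut.
Start: joints at [1.031, 0.291, -0.153, 1.127, 0, 1.431], TCP at [0.205, 0.483, 0.231] pointing down, gripper open.
Joint ranges: [-2.52, 2.52], [-0.91, 1.74], [-1.3, 1.37], [-1.96, 2.02], [-1.52, 1.47], [-3.14, 3.14]. Speed limits (rad/s): [2.22, 2.22, 2.79, 3.14, 3.14, 3.14].

INTERFACE

Orientations are given as a unit quaternion [w, x, y, z].
In Python, from plant import ctrl gives the robot as it stands.
- The arm moves only by the tool carry_out, never from a script. Its arguments are lists of equal length, an entry for each row: "grip": the finger opening in cm, from 0 to 8.54; "translation": the shift along the tool's x, y, z in cm, a list of three; "angular": the turn, a rotation vector about the tool's x, y, z in rad, a list of three. In form: {"grip": [grip, ...], "translation": [[dx, dy, dz], ...], "angular": [[wx, wy, wz], ...]}. A call has 1 to 20 rows; each row is the pose to reach, as a shift and turn from the pose commanded when the call began, along the tool's axes at that moment; what a row does not reach only later rows make up. A row lasts 1/8 s, in which the tool goes at most 62.5 mm and 10.7 degrees, less where a joint would pass 70% of its speed; a pose out of reach is approached as far as the arm can. A call with a gripper value outside its range is refused whole. The fingers move at their own pace and stop on an object; "newtons" is the grip in N (left out, the last holds). Time passes only in rows, so rows that repeat a pose let the fingers close. It gives the time, the measured TCP pose, the force, the opening and the grip force at its end, in the units of the state.
- ctrl.get_state(): the state, without advancing time (a new reading comes with each control period).
- ctrl.grab_frame(name): name is "scene" or "top" or "wrist"; returns a dict with "image" (400x640x3 uint8, red, green, blue), "z_map" (400x640 float32, m along the optical axis (not along the pixel's ray), 0 where there is no reading), "fx", "fy", "cx", "cy" (pixels), "xyz" and "rotation" of the camera in the world. Camera axes: x right, y up, looking along -z (the intrinsics and any distortion apply to the point x, -y, -z); pixel columns grow to the right and rows downward; lengths in m; the calibration is good to about 2 mm. A picture is of the moment at which its call begins.
- ctrl.hand_in(): hands the job in; it is judged then, once.
Trained networks look in a picture, given as the dict that the camera call returned (one of the last four; its "shot" number tells which), for a name from the list of things; names that differ only in an ending like _2 or _b are one class to them, and where a whole thing is asked for, a point or a joint stands for the part that bears it (a point fixed in the world has none). Each returns a list of dicts, best first, with "score" (0 to 1); they miss things now and then, are a little off and sometimes report something else, mostly with a low value. They report only what shows in the picture. A call takes as long as a camera call.
- ctrl.find_in(target, picture): "position" ([x, y, z] in m, in the coordinates of the camera as it stood for that picture, good to about 4 mm: the middle of the surface that is visible of it).
- ctrl.silhouettes(target, picture): "region" (400x640 bool, what is visible of it).
The state is a dict: "clock": time; "joint_positions": joint angles; "qd": joint speeds; "joint_torque": joint torques, N m; "position": TCP position; "tcp_rot": TCP orientation; "contact_force": force on the tool from outside, world axes, zero at the start; "torque": the same for the moment, N m; "width": finger opening in m; "grasp_force": force on a finger pad.
Only numpy, scipy, OpenCV 4.12 (cv2) and the standard library are available. Lean on these libraries where they do the work, as an engineer would, in place of code of your own. Each camera call takes 0.05 s, during which the arm holds its last target. There are 200 camera calls.

TASK

At the slot-car pit bench, lock the yellow wheel onto its tyre-truing machine: take the orange spring clip by its tab, press it straight down over the bare groove of the yellow machine's spindle until it snaps fully home, and leave it there with the tab upright. Leave the green clip standing where it is.

Things in the scene. Friction and masses are not known exactly. Their poses are not given: they have to be found in the camera images.
- orange_clip: Orange plastic spring clip, an upside-down U on two feet: 56 (x) x 26 (y) x 89 mm high, 50 g. Origin: centre of its 20 mm bore, 27 mm above the feet; z up. Grip the tab, a block 24 (x) x 20 (y) mm, 18 to 62 mm above the origin, across its 24 mm. The sprung legs flare to 40 mm between the feet and narrow to 15 mm below the bore; snapping onto the shaft takes 4 to 15 N. Same when turned half round.
- yellow_stand_groove (a point): Middle of the bare spindle groove of the yellow machine (fixed; yellow housing, hub and rim), on the axis, 75 mm above the bench. Spindle level along y; z up. Groove 20 mm across, 44 mm long, between the hub (-y) and the steel end collar (+y), both 32 to 36 mm across. Towards -y, the 66 mm tyre starts at 38 mm, the 104 mm high housing at 72 mm. Seated: clip origin here, clip y along the spindle.
- green_clip: Spare clip of the same shape, green, standing on the bench, origin as on the orange one. Not to be used or moved.
- white_stand_groove (a point): The same point of a second, equal machine with white housing, hub and rim (fixed). Not to be used; its groove stays bare.

How it is judged:
By the outcome, as a careful person would: the job done as asked, in the order asked, and still so for the second after the job is handed in, with the robot touching nothing.
It also fails if it takes over 35 s, if anything falls off the work surface, if the arm or the gripper's body presses on something with over 40 N, if the wrist force passes 120 N, or if a joint passes its speed limit or range.

## Working session

There is one attempt and no reset: what is moved stays moved. The work goes in short steps, Python scripts to look and compute and a tool call to move; the robot and the scene stay as the last step left them, time stands still between calls to the robot, and variables do not carry over. Pictures are saved under pics/ and viewed, at most 10 in all, crops included, and the job is handed in when it is done.

Besides the shell and the picture viewer there is one more tool, called after "Emit:" in YAML: its name, and indented under it one key for each argument. carry_out: Moves the arm, as the interface text tells. Its arguments: {"type":"object","properties":{"grip":{"type":"array"},"translation":{"type":"array"},"angular":{"type":"array"},"newtons":{"type":"number"}},"required":["grip","translation","angular"]}

```bash
mkdir -p pics; cat > h.py <<'E'
import numpy as np, cv2
from plant import ctrl
from scipy.spatial.transform import Rotation as R
def rot(f):
    r=np.array(f["rotation"],float)
    return r if r.shape==(3,3) else R.from_quat(r[[1,2,3,0]]).as_matrix()
def cloud(f):
    z=f["z_map"]; v,u=np.mgrid[:400,:640]
    p=np.stack([(u-f["cx"])/f["fx"]*z,-(v-f["cy"])/f["fy"]*z,-z],-1)
    return p@rot(f).T+np.array(f["xyz"])
def save(f,n): cv2.imwrite(f"pics/{n}.png",f["image"][:,:,::-1])
def w(f,p): return rot(f)@np.array(p)+np.array(f["xyz"])
E
python3 - <<'E'
from h import *
np.set_printoptions(precision=4,suppress=True)
F={}
for n in("scene","top"):
    f=ctrl.grab_frame(n); save(f,n); P=cloud(f)
    print(n,{k:f[k] for k in f if k not in("image","z_map")})
    for t in("orange_clip","green_clip","yellow_stand_groove"):
        for d in ctrl.find_in(t,f)[:2]: print(t,round(d["score"],2),w(f,d["position"]))
    for t in("orange_clip","green_clip"):
        for d in ctrl.silhouettes(t,f)[:2]:
            m=d["region"]&(f["z_map"]>0); q=P[m]; 
            if len(q)>10:
                print(t,"mask",round(d["score"],2),m.sum(),np.percentile(q,[2,50,98],axis=0).ravel())
                top=q[q[:,2]>.07]
                if len(top)>5: print("  tab",len(top),top.mean(0),cv2.minAreaRect((top[:,:2]*1000).astype(np.float32)))
print(ctrl.get_state())
E
```

```text
scene {'fx': 391.36597933596016, 'fy': 391.36597933596016, 'cx': 321.10766279397217, 'cy': 195.6390514183197, 'xyz': array([ 1.0043, -0.121 ,  0.5513]), 'rotation': array([0.7402, 0.3125, 0.2339, 0.5475]), 'shot': 1}
orange_clip 0.58 [0.4337 0.1182 0.0465]
green_clip 0.56 [ 0.4338 -0.1441  0.0478]
yellow_stand_groove 0.81 [ 0.6573 -0.2277  0.0418]
orange_clip mask 0.84 648 [0.3981 0.104  0.0026 0.4288 0.1184 0.0447 0.4438 0.1374 0.0893]
  tab 159 [0.4238 0.1187 0.0823] ((421.1697692871094, 119.92213439941406), (23.00954246520996, 19.1094913482666), 21.41295051574707)
green_clip mask 0.81 758 [ 0.4057 -0.1647  0.0014  0.4341 -0.1473  0.0446  0.4485 -0.1281  0.0894]
  tab 189 [ 0.428  -0.146   0.0831] ((423.1527404785156, -145.6229248046875), (19.536169052124023, 25.609935760498047), 66.85845947265625)
top {'fx': 410.94683416126264, 'fy': 410.94683416126264, 'cx': 317.4208439166079, 'cy': 197.10114012350587, 'xyz': array([0.3698, 0.0222, 0.9162]), 'rotation': array([-0.6764, -0.0693,  0.0751,  0.7294]), 'shot': 2}
orange_clip 0.71 [0.4138 0.1153 0.0428]
green_clip 0.65 [ 0.41  -0.14   
[... 315 characters left out ...]
944 -0.1566  0.0036  0.4145 -0.1422  0.0469  0.4427 -0.1288  0.0906]
  tab 134 [ 0.4195 -0.1451  0.0867] ((420.0842590332031, -146.5858612060547), (19.078222274780273, 24.156766891479492), 68.79187774658203)
{'clock': 0.6, 'joint_positions': array([ 1.0307,  0.2907, -0.1534,  1.1267, -0.    ,  1.4315]), 'qd': array([ 0.0005,  0.0005, -0.0011,  0.0003, -0.0004, -0.0001]), 'joint_torque': array([ -0.0004, -53.6796,  33.1542,   0.0021,  -0.0003,  -0.    ]), 'position': array([0.2048, 0.4834, 0.2313]), 'tcp_rot': array([0.   , 0.199, 0.98 , 0.   ]), 'contact_force': array([ 0.6852, -0.1894, -1.0102]), 'torque': array([-0.0116, -0.0069, -0.02  ]), 'grasp_force': 0.0, 'width': 0.08555041703989152}
```

View pics/scene.png

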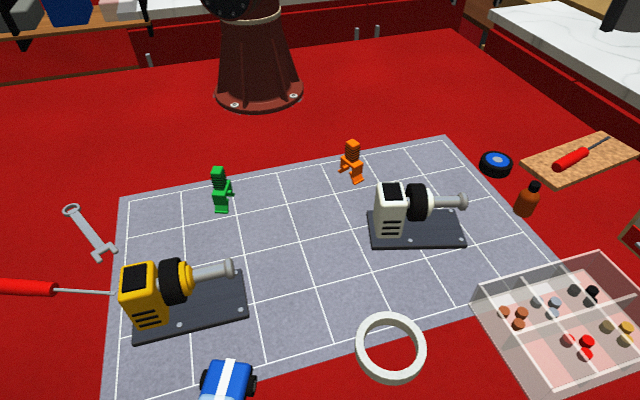

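View pics/top.png

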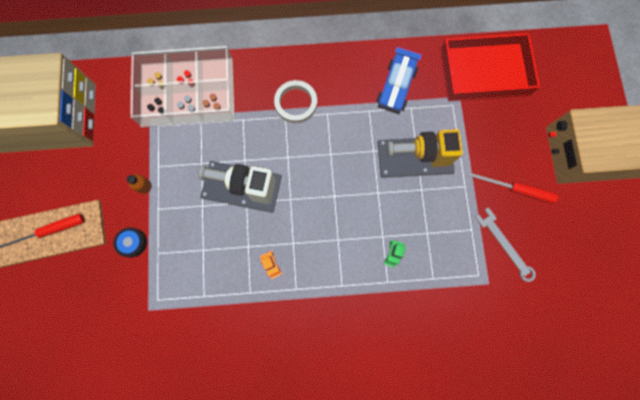

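```bash
python3 - <<'E'
from h import *
np.set_printoptions(precision=4,suppress=True)
for n,(u0,u1,v0,v1) in {"top":(380,470,125,172),"scene":(110,245,250,340)}.items():
    f=ctrl.grab_frame(n); P=cloud(f)[v0:v1,u0:u1].reshape(-1,3); I=f["image"][v0:v1,u0:u1].reshape(-1,3).astype(int)
    q=P[(P[:,2]>.055)&(P[:,2]<.125)]
    s=q[(q[:,1]>-.26)]  # front part guess
    print(n,len(q),q.min(0),q.max(0))
    # profile: per y bin 4mm: max z, x range
    for y in np.arange(q[:,1].min(),q[:,1].max(),.005):
        b=q[(q[:,1]>=y)&(q[:,1]<y+.005)]
        if len(b)>1: print(round(y+.0025,4),len(b),"zmax %.4f x %.4f..%.4f xtop %.4f"%(b[:,2].max(),b[:,0].min(),b[:,0].max(),b[b[:,2]>b[:,2].max()-.004][:,0].mean()))
E
```

```text
top 1684 [ 0.6028 -0.3003  0.055 ] [ 0.6671 -0.1475  0.11  ]
-0.2978 46 zmax 0.1009 x 0.6055..0.6639 xtop 0.6358
-0.2928 63 zmax 0.1064 x 0.6043..0.6643 xtop 0.6346
-0.2878 74 zmax 0.1060 x 0.6041..0.6614 xtop 0.6341
-0.2828 76 zmax 0.1076 x 0.6044..0.6623 xtop 0.6361
-0.2778 75 zmax 0.1066 x 0.6042..0.6627 xtop 0.6336
-0.2728 83 zmax 0.1059 x 0.6047..0.6637 xtop 0.6355
-0.2678 79 zmax 0.1069 x 0.6042..0.6639 xtop 0.6342
-0.2628 89 zmax 0.1075 x 0.6048..0.6653 xtop 0.6368
-0.2578 125 zmax 0.1022 x 0.6047..0.6634 xtop 0.6313
-0.2528 57 zmax 0.0996 x 0.6078..0.6562 xtop 0.6307
-0.2478 13 zmax 0.1079 x 0.6041..0.6618 xtop 0.6337
-0.2428 71 zmax 0.1099 x 0.6035..0.6615 xtop 0.6325
-0.2378 67 zmax 0.1096 x 0.6030..0.6626 xtop 0.6340
-0.2328 76 zmax 0.1098 x 0.6029..0.6630 xtop 0.6343
-0.2278 73 zmax 0.1100 x 0.6028..0.6631 xtop 0.6358
-0.2228 127 zmax 0.1094 x 0.6034..0.6671 xtop 0.6353
-0.2178 59 zmax 0.1021 x 0.6060..0.6568 xtop 0.6361
-0.2128 80 zmax 0.1028 x 0.6125..0.6596 xtop 0.6362
-0.2078 50 zmax 0.0934 x 0.6183..0.6509 xtop 0.6351
-0.2028 27 zmax 0.0873 x 0.6246..0.6455 xtop 0.63
[... 1567 characters left out ...]
154..0.6636 xtop 0.6400
-0.2068 103 zmax 0.0946 x 0.6260..0.6562 xtop 0.6388
-0.2018 59 zmax 0.0878 x 0.6294..0.6507 xtop 0.6385
-0.1968 51 zmax 0.0858 x 0.6316..0.6495 xtop 0.6403
-0.1918 50 zmax 0.0865 x 0.6338..0.6500 xtop 0.6399
-0.1868 52 zmax 0.0868 x 0.6322..0.6497 xtop 0.6402
-0.1818 49 zmax 0.0868 x 0.6326..0.6503 xtop 0.6409
-0.1768 49 zmax 0.0866 x 0.6329..0.6494 xtop 0.6398
-0.1718 47 zmax 0.0856 x 0.6339..0.6499 xtop 0.6411
-0.1668 51 zmax 0.0866 x 0.6315..0.6499 xtop 0.6401
-0.1618 47 zmax 0.0865 x 0.6332..0.6503 xtop 0.6412
-0.1568 66 zmax 0.0917 x 0.6296..0.6552 xtop 0.6414
-0.1518 75 zmax 0.0915 x 0.6304..0.6558 xtop 0.6420
-0.1468 49 zmax 0.0899 x 0.6282..0.6533 xtop 0.6405
```

Emit:
carry_out:
  grip: [7, 7, 7, 7, 7, 7, 7, 7, 7, 7, 7]
  translation:
    - [-33.8, -25.1, 6]
    - [-33.8, -25.1, 6]
    - [-33.8, -25.1, 6]
    - [-33.8, -25.1, 6]
    - [-33.8, -25.1, 6]
    - [-33.8, -25.1, 6]
    - [-33.8, -25.1, 6]
    - [-33.8, -25.1, 6]
    - [-33.8, -25.1, 6]
    - [-33.8, -25.1, 6]
    - [-33.8, -25.1, 6]
  angular:
    - [0, 0, 0.81]
    - [0, 0, 0.81]
    - [0, 0, 0.81]
    - [0, 0, 0.81]
    - [0, 0, 0.81]
    - [0, 0, 0.81]
    - [0, 0, 0.81]
    - [0, 0, 0.81]
    - [0, 0, 0.81]
    - [0, 0, 0.81]
    - [0, 0, 0.81]

```text
clock: 2.08
position: [0.4178, 0.1213, 0.1715]
tcp_rot: [0.0, 0.568, 0.823, 0.0]
contact_force: [-0.1, -0.0, 0.6]
width: 0.07
grasp_force: 0.0
```

```bash
cat > m.py <<'E'
from h import *
np.set_printoptions(precision=4,suppress=True)
f=ctrl.grab_frame("wrist"); save(f,"w1"); P=cloud(f); s=ctrl.get_state()
print(s["clock"],s["position"],s["tcp_rot"],f["xyz"])
for d in ctrl.silhouettes("orange_clip",f)[:2]:
    q=P[d["region"]&(f["z_map"]>0)]
    if len(q)<20: continue
    t=q[q[:,2]>.083]; print(d["score"],len(q),np.percentile(q,[1,50,99],axis=0),len(t),t.mean(0),cv2.minAreaRect((t[:,:2]*1000).astype(np.float32)))
E
python3 m.py
```

```text
2.125 [0.4178 0.1212 0.1715] [0.0001 0.5684 0.8227 0.0001] [0.3914 0.1902 0.3133]
0.93 1768 [[0.3897 0.1039 0.0024]
 [0.4154 0.1258 0.0478]
 [0.443  0.1394 0.0893]] 625 [0.4163 0.1216 0.0878] ((416.7540283203125, 120.91756439208984), (23.317903518676758, 19.241954803466797), 19.383745193481445)
```

View pics/w1.png

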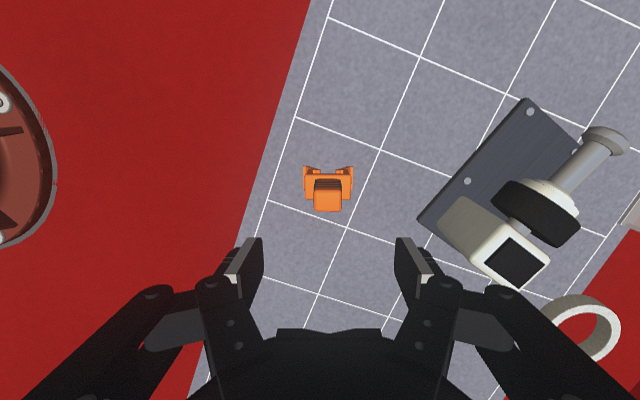

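Emit:
carry_out:
  grip: [5, 5, 5, 5, 5, 2, 2, 2, 2, 2, 2, 2]
  translation:
    - [0, -0.1, 5]
    - [0, -0.1, 9]
    - [0, -0.1, 11]
    - [0, -0.1, 12.1]
    - [0, -0.1, 12.1]
    - [0, -0.1, 12.1]
    - [0, -0.1, 12.1]
    - [0, -0.1, 12.1]
    - [0, -0.1, 12.1]
    - [0, -0.1, 12.1]
    - [0, -0.1, 12.1]
    - [0, -0.1, 12.1]
  angular:
    - [0, 0, 0.015]
    - [0, 0, 0.015]
    - [0, 0, 0.015]
    - [0, 0, 0.015]
    - [0, 0, 0.015]
    - [0, 0, 0.015]
    - [0, 0, 0.015]
    - [0, 0, 0.015]
    - [0, 0, 0.015]
    - [0, 0, 0.015]
    - [0, 0, 0.015]
    - [0, 0, 0.015]
  newtons: 70

```text
clock: 3.68
position: [0.418, 0.1202, 0.0512]
tcp_rot: [0.001, 0.575, 0.818, 0.001]
contact_force: [-1.6, -0.8, 7.1]
width: 0.0231
grasp_force: 68.3
```

Emit:
carry_out:
  grip: [2, 2, 2, 2, 2, 2, 2, 2, 2, 2, 2, 2, 2, 2]
  translation:
    - [0, 0, -3]
    - [0, 0, -8]
    - [0, 0, -14]
    - [-5, 1, -14]
    - [-10, 2, -14]
    - [-15, 3, -14]
    - [-20, 4, -14]
    - [-25, 5, -14]
    - [-30, 6.1, -14]
    - [-35, 7.1, -14]
    - [-39, 8, -14]
    - [-41.5, 8.5, -14]
    - [-41.5, 8.5, -14]
    - [-41.5, 8.5, -14]
  angular:
    - [0, 0, 0]
    - [0, 0, 0]
    - [0, 0, 0]
    - [0, 0, 0.04]
    - [0, 0, 0.08]
    - [0, 0, 0.12]
    - [0, 0, 0.16]
    - [0, 0, 0.2]
    - [0, 0, 0.25]
    - [0, 0, 0.3]
    - [0, 0, 0.34]
    - [0, 0, 0.362]
    - [0, 0, 0.362]
    - [0, 0, 0.362]

```text
clock: 5.42
position: [0.6371, -0.2412, 0.1903]
tcp_rot: [-0.0, 0.713, 0.701, -0.0]
contact_force: [-0.5, 0.3, -1.4]
width: 0.0232
grasp_force: 68.7
```

```bash
cat > m2.py <<'E'
from h import *
import sys
np.set_printoptions(precision=4,suppress=True)
f=ctrl.grab_frame("wrist"); save(f,sys.argv[1]); P=cloud(f); s=ctrl.get_state()
print(s["clock"],s["position"],s["tcp_rot"],s["width"],f["xyz"])
for d in ctrl.silhouettes("orange_clip",f)[:1]:
    q=P[d["region"]&(f["z_map"]>0)]
    print("clip",d["score"],len(q),np.percentile(q,[1,50,99],axis=0))
q=P.reshape(-1,3); q=q[(abs(q[:,0]-.637)<.035)&(q[:,1]>-.25)&(q[:,1]<-.13)&(q[:,2]>.055)&(q[:,2]<.115)]
for y in np.arange(-.23,-.13,.004):
    b=q[(q[:,1]>=y)&(q[:,1]<y+.004)]
    if len(b)>8: t=b[b[:,2]>b[:,2].max()-.004]; print("%.3f n%d zmax %.4f x %.4f..%.4f mid %.4f"%(y+.002,len(b),b[:,2].max(),b[:,0].min(),b[:,0].max(),(b[:,0].min()+b[:,0].max())/2), t[:,0].mean())
E
python3 m2.py w2
```

```text
5.475 [ 0.6371 -0.2409  0.1905] [-0.0002  0.7128  0.7014  0.    ] 0.02348150888400919 [ 0.638  -0.1676  0.3322]
clip 0.94 5744 [[ 0.6111 -0.2491  0.1415]
 [ 0.6369 -0.2312  0.2107]
 [ 0.6628 -0.2273  0.2281]]
-0.228 n324 zmax 0.1082 x 0.6052..0.6702 mid 0.6377 0.6370355487355236
-0.224 n345 zmax 0.1091 x 0.6057..0.6698 mid 0.6377 0.6374767055242643
-0.220 n484 zmax 0.1075 x 0.6054..0.6690 mid 0.6372 0.636196006442815
-0.216 n239 zmax 0.0998 x 0.6127..0.6625 mid 0.6376 0.6376127462775633
-0.212 n341 zmax 0.0998 x 0.6128..0.6613 mid 0.6371 0.6364843404330405
-0.208 n209 zmax 0.0938 x 0.6202..0.6551 mid 0.6376 0.6376064335081821
-0.204 n131 zmax 0.0875 x 0.6250..0.6505 mid 0.6377 0.6371089584261622
-0.200 n105 zmax 0.0848 x 0.6278..0.6468 mid 0.6373 0.6375376310719484
-0.196 n99 zmax 0.0860 x 0.6279..0.6478 mid 0.6379 0.6377161172862894
-0.192 n109 zmax 0.0855 x 0.6280..0.6478 mid 0.6379 0.6375283595681698
-0.188 n112 zmax 0.0862 x 0.6282..0.6478 mid 0.6380 0.6378671232474578
-0.184 n106 zmax 0.0863 x 0.6282..0.6478 mid 0.6380 0.6382335073953525
-0.180 n105 zmax 0.0855 x 0.6284..0.6478 mid 0.6381 0.6377375638917087
-0.176 n111 zmax 0.0853 x 0.6285..0.6478 mid 0.6381 0.6380436901164502
-0.172 n113 zmax 0.0855 x 0.6286..0.6478 mid 0.6382 0.6385867929740512
-0.168 n113 zmax 0.0859 x 0.6287..0.6478 mid 0.6383 0.6382156100518649
-0.164 n115 zmax 0.0857 x 0.6288..0.6478 mid 0.6383 0.6383241337410488
-0.160 n140 zmax 0.0889 x 0.6255..0.6521 mid 0.6388 0.6377156853182481
-0.156 n200 zmax 0.0914 x 0.6230..0.6538 mid 0.6384 0.6386629602460371
-0.152 n193 zmax 0.0912 x 0.6232..0.6538 mid 0.6385 0.6380788753862855
-0.148 n83 zmax 0.0891 x 0.6252..0.6519 mid 0.6385 0.6376523185261662
```

View pics/w2.png

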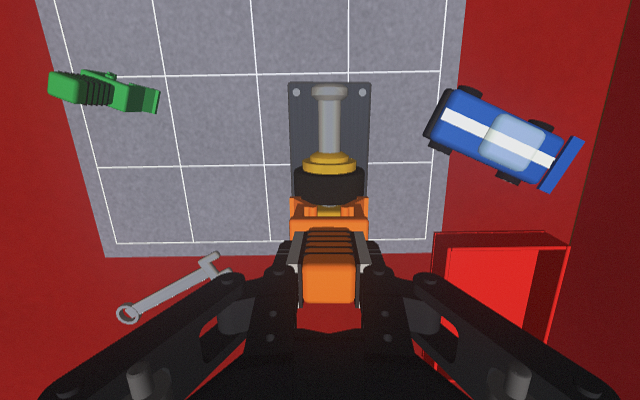

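Emit:
carry_out:
  grip: [2, 2, 2, 2, 2, 2, 2]
  translation:
    - [3, 0, 0]
    - [5.9, 0, 0]
    - [5.9, 0, 1.5]
    - [5.9, 0, 3]
    - [5.9, 0, 4]
    - [5.9, 0, 4]
    - [5.9, 0, 4]
  angular:
    - [0, 0, 0]
    - [0, 0, 0]
    - [0, 0, 0]
    - [0, 0, 0]
    - [0, 0, 0]
    - [0, 0, 0]
    - [0, 0, 0]

```text
clock: 6.4
position: [0.6386, -0.1833, 0.1505]
tcp_rot: [0.0, 0.713, 0.701, 0.0]
contact_force: [0.2, -0.5, -0.8]
width: 0.0233
grasp_force: 68.7
```

```bash
python3 m2.py w3 | head -4
```

```text
6.45 [ 0.6388 -0.1832  0.1507] [0.0003 0.7132 0.7009 0.0001] 0.022880021293812346 [ 0.6395 -0.1096  0.2923]
clip 0.92 5882 [[ 0.6121 -0.1918  0.0838]
 [ 0.6385 -0.1733  0.1699]
 [ 0.6651 -0.1693  0.1884]]
```

View pics/w3.png

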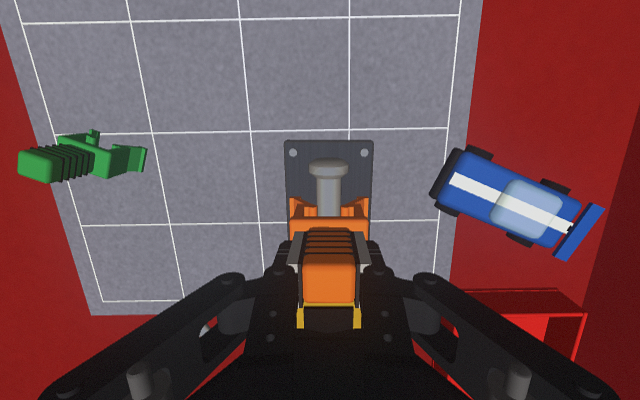

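Emit:
carry_out:
  grip: [2, 2, 2, 2, 2, 2, 2, 2, 2, 2, 2, 2]
  translation:
    - [0.1, -0.05, 1]
    - [0.1, -0.05, 2]
    - [0.1, -0.05, 2.6]
    - [0.1, -0.05, 3.1]
    - [0.1, -0.05, 3.6]
    - [0.1, -0.05, 4]
    - [0.1, -0.05, 4.4]
    - [0.1, -0.05, 4.7]
    - [0.1, -0.05, 5]
    - [0.1, -0.05, 5.2]
    - [0.1, -0.05, 5.2]
    - [0.1, -0.05, 5.2]
  angular:
    - [0, 0, 0]
    - [0, 0, 0]
    - [0, 0, 0]
    - [0, 0, 0]
    - [0, 0, 0]
    - [0, 0, 0]
    - [0, 0, 0]
    - [0, 0, 0]
    - [0, 0, 0]
    - [0, 0, 0]
    - [0, 0, 0]
    - [0, 0, 0]

```text
clock: 8.0
position: [0.6383, -0.1819, 0.0992]
tcp_rot: [0.0, 0.713, 0.701, 0.0]
contact_force: [-1.7, 0.8, 9.0]
width: 0.0233
grasp_force: 70.0
```

```bash
python3 m2.py w4 | head -4; python3 - <<'E'
from h import *
f=ctrl.grab_frame("scene"); save({"image":cv2.resize(f["image"][200:360,100:340],None,fx=3,fy=3)},"s4"); P=cloud(f)
for d in ctrl.silhouettes("orange_clip",f)[:1]:
    q=P[d["region"]&(f["z_map"]>0)]; print(d["score"],np.percentile(q,[1,50,99],axis=0))
E
```

```text
8.05 [ 0.6383 -0.1819  0.0992] [0.0005 0.7131 0.7011 0.0002] 0.023246493059444425 [ 0.6391 -0.1082  0.241 ]
clip 0.74 5766 [[ 0.6101 -0.1898  0.051 ]
 [ 0.6379 -0.1719  0.1194]
 [ 0.6669 -0.168   0.1372]]
0.66 [[ 0.61975236 -0.19357192  0.01291561]
 [ 0.66042363 -0.17815908  0.07680904]
 [ 0.66935591 -0.16757377  0.1097575 ]]
```

View pics/s4.png

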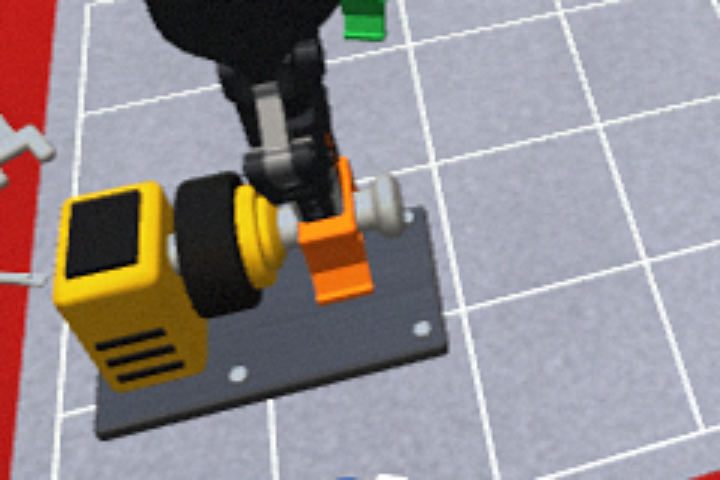

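Emit:
carry_out:
  grip: [2, 2, 2, 2]
  translation:
    - [0, 0, 0.1]
    - [0, 0, 0.2]
    - [0, 0, 0.2]
    - [0, 0, 0.2]
  angular:
    - [0, 0, 0]
    - [0, 0, 0]
    - [0, 0, 0]
    - [0, 0, 0]

```text
clock: 8.7
position: [0.6384, -0.1819, 0.0991]
tcp_rot: [0.001, 0.713, 0.701, 0.0]
contact_force: [-8.1, 2.2, 25.0]
width: 0.0234
grasp_force: 72.1
```

Emit:
carry_out:
  grip: [2, 2, 5, 5, 5, 5, 5, 5, 5, 5, 5, 5, 5]
  translation:
    - [0, 0, -0.2]
    - [0, 0, -0.3]
    - [0, 0, -0.3]
    - [0, 0, -0.3]
    - [0, 0, -0.3]
    - [0, 0, -0.3]
    - [0, 0, -2]
    - [0, 0, -5]
    - [0, 0, -9]
    - [0, 0, -13]
    - [-6, 0, -13]
    - [-8, 0, -13]
    - [-8, 0, -13]
  angular:
    - [0, 0, 0]
    - [0, 0, 0]
    - [0, 0, 0]
    - [0, 0, 0]
    - [0, 0, 0]
    - [0, 0, 0]
    - [0, 0, 0]
    - [0, 0, 0]
    - [0, 0, 0]
    - [0, 0, 0]
    - [0, 0, 0]
    - [0, 0, 0]
    - [0, 0, 0]

```text
clock: 10.32
position: [0.6364, -0.2631, 0.2266]
tcp_rot: [0.0, 0.714, 0.7, 0.0]
contact_force: [0.5, -0.1, -0.4]
width: 0.0497
grasp_force: 0.0
```

```bash
python3 - <<'E'
from h import *
np.set_printoptions(precision=4,suppress=True)
o=[]
for n,a in(("scene",(200,360,100,340)),("wrist",(0,200,200,440))):
    f=ctrl.grab_frame(n); P=cloud(f); o.append(cv2.resize(f["image"][a[0]:a[1],a[2]:a[3]],(390,300)))
    for d in ctrl.silhouettes("orange_clip",f)[:1]:
        q=P[d["region"]&(f["z_map"]>0)]; t=q[q[:,2]>.128]; print(n,d["score"],np.percentile(q,[1,50,99],axis=0),len(t),cv2.minAreaRect((t[:,:2]*1000).astype(np.float32)),np.median(t,0))
save({"image":np.hstack(o)},"fin"); s=ctrl.get_state(); print(s["clock"],s["position"],s["width"])
E
```

```text
scene 0.88 [[ 0.6173 -0.1938  0.0116]
 [ 0.6511 -0.1796  0.093 ]
 [ 0.6689 -0.1677  0.1378]] 246 ((639.6046752929688, -180.13218688964844), (19.361330032348633, 24.126102447509766), 86.75279998779297) [ 0.6436 -0.1799  0.1363]
wrist 0.82 [[ 0.6087 -0.1945  0.0116]
 [ 0.6379 -0.1823  0.0933]
 [ 0.6677 -0.1697  0.1372]] 767 ((637.427490234375, -181.51060485839844), (18.77593421936035, 23.133878707885742), 89.01284790039062) [ 0.6377 -0.1813  0.1358]
10.525 [ 0.6367 -0.2604  0.2264] 0.04968801203629673
```

View pics/fin.png

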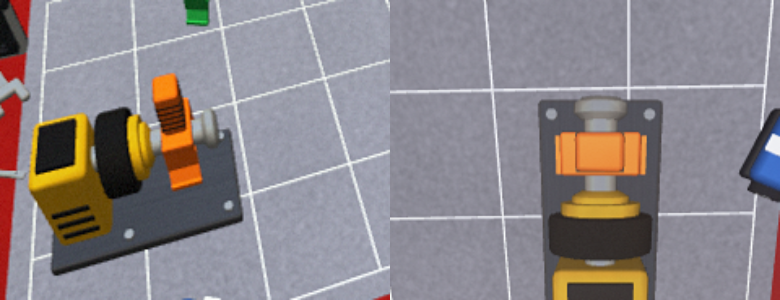

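The final picture shows the clip upright and centred in the yellow groove, at about (172,135) in the left half and (600,153) in the right. Its top is at z = 0.137, as it should be when seated.

```bash
python3 -c "
from plant import ctrl
print(ctrl.hand_in())"
```

```text
the job is handed in; nothing more can be done
None
```

The orange clip is pressed home on the yellow machine's spindle groove, tab upright, and it held when I released it; the green clip and white machine were never touched, and the job was handed in at about 10.5 s (no verdict came back).

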